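# Release the pressure cap of the square coolant tank

### The job

The square coolant tank on the microscope bench needs topping up, so release its pressure cap: turn it anticlockwise to the first stop without pressing, press it down there, turn it on past the stop, then let go so that the cap springs up and stays released. Leave the cap of the round tank alone.

Things in the scene. Friction and masses are not known exactly. Their poses are not given: they have to be found in the camera images.
- square_cap_grip (a point): Grip point of the square tank's black cap: a ribbed disc 72 mm across, 22 high, with an upright grey bar across its top, 60 long, 12 thick, 30 tall. On the cap's vertical turning axis, 20 mm above the disc's top face, 10 mm below the bar's top edge, 174 mm above the bench when locked. x runs along the bar, z up; turns and rises with the cap. Square aluminium tank: 130 x 130 mm, 120 high, fixed.
- square_cap (a joint): Turn of that cap, rad, anticlockwise from above positive; at 0 the bar points from the tank's front (sight glass, facing the robot within 0.35 rad) to its back (brass outlet). Starts locked at 0 to 0.2. First stop at 0.55; pressed down it turns on and is clear of the stop from 0.95; end of turn 1.4, so leave it at about 1.2. Stays where left (friction 0.06 N m).
- square_plunger (a joint): Height of that cap, m: 0 locked, negative when pressed. Must be pressed at least 7 mm (-0.007) to pass the stop; bottoms at -0.012. Pressing takes 7 N to start, 9 to 12 N at depth. Past the stop, when let go, a spring raises it to +0.008, where it stays and cannot turn back.
- round_cap (a joint): Turn of the identical cap on the round aluminium tank (124 mm diameter, 120 high, fixed), rad, same sense; starts at 0 to 0.2; to be left alone. One tank stands to the robot's left, the other to its right; which is which varies.

How it is judged (in metres and radians):
On the way, in this order (a step that is already met when the one before it is completed fails the run):
1. the square tank's cap is turned to the first stop, not pressed down (value of joint square_cap above 0.4 rad and value of joint square_plunger above -0.004 m), for 0.1 s.
2. it is pressed down there (value of joint square_plunger below -0.0055 m and value of joint square_cap above 0.3 rad), for 0.05 s.
At the end, for the whole second after the job is handed in: The square tank's cap is turned past the stop (more than 0.92 rad), has sprung up at least 5 mm above its locked height and is let go; the round tank's cap is still locked (less than 0.3 rad) (value of joint square_cap above 0.92 rad and value of joint square_plunger above 0.005 m and value of joint round_cap below 0.3 rad); the robot touches nothing.
It fails at once if the round tank's cap is turned beyond 0.3 rad (value of joint round_cap above 0.3 rad).
It also fails if it takes over 40 s, if anything falls off the work surface, if the arm or the gripper's body presses on something with over 40 N, if the wrist force passes 120 N, or if a joint passes its speed limit or range.

### The arm

A 6-joint arm with a two-finger parallel gripper is mounted at the origin on the work surface. World frame = base frame: x ahead of the robot, y to its left, z up, the work surface at z = 0. Lengths are in mm, angles in degrees, forces in N, time in s.
With the tool pointing down it reaches from about 350 to 850 mm from the base axis. Payload 8.1 kg.
Tool frame: the origin (TCP) lies at the centre of the arm's flange, where the gripper is bolted on; the fingertips stand 173 mm ahead of it and the grasp point (between the pads) lies 155 mm ahead of it; z points along the fingers, y is the line along which they close (so a half turn about z gives the same grasp; the last joint's range is limited). The gripper opens to 85 mm and grips with 20 to 120 N. Pads are 22 mm wide; open, the fingers measure 114 mm over their backs; the gripper's body (76 mm by 85 mm) begins 54 mm behind the grasp point. The pads swing forward as they close: fully open they stand 13 mm farther back than shut.
Start: joints at [-77.601, 7.471, 85.268, -0, 87.261, -4.893], TCP at [178.364, -572.881, 404.692] pointing down, gripper open.
Joint ranges: [-169.43, 169.43], [-51.17, 129.36], [1.28, 143.12], [-76.62, 256.62], [0, 156.53], [-152.29, 152.29]. Speed limits (degrees/s): [136.94, 136.94, 159.86, 180, 180, 180].

### API

Orientations are given as [roll, pitch, yaw] about the fixed x, y, z axes, in that order (R = Rz(yaw) Ry(pitch) Rx(roll)).
In Python, from bench import * gives the robot as it stands.
- The arm moves only by the shell command python3 -m jog 'ROWS' [FORCE]. ROWS is text: rows parted by semicolons, each of 7 numbers parted by spaces: the shift along the tool's x, y, z scaled (see below), then the turn, a rotation vector about the tool's x, y, z scaled (see below), then the closure, from -1 (fully open) to 1 (shut). In form: tx ty tz wx wy wz hand; .... A call has 1 to 5 rows; each row shifts and turns the commanded pose from where the row before left it, along the tool's axes as they then stand; what a row does not reach is not made up. The controller multiplies each number of a shift by 0.1 m and each number of a turn by 60 degrees. A row lasts 1/8 s, in which the tool goes at most 62.5 mm and 10.7 degrees, less where a joint would pass 70% of its speed; a pose out of reach is approached as far as the arm can. A call with a number of a shift or a turn outside -1 to 1 is refused whole. A call with a gripper value outside its range is refused whole. The fingers move at their own pace and stop on an object; FORCE is the grip in N (left out, the last holds). Time passes only in rows, so rows that do not move let the fingers close. It gives the time, the measured TCP pose, the force, the opening and the grip force at its end, in the units of the state.
- sense(): the state, without advancing time (a new reading comes with each control period).
- snapshot(name): name is "scene" or "top" or "wrist"; returns a dict with "img" (384x512x3 uint8, red, green, blue), "fx", "fy", "cx", "cy" (pixels), "extrinsics" (4x4, takes a point from camera to world coordinates). Camera axes: x right, y down, z forward; pixel columns grow to the right and rows downward; lengths in mm; the calibration is good to about 2 mm. The wrist camera is an equidistant fisheye: a pixel r from the principal point sees the ray r / f radians off the axis. A picture is of the moment at which its call begins. There is no depth.
- hand_in(): hands the job in; it is judged then, once.
The state is a dict: "time": time; "joint_pos": joint angles; "qd": joint speeds; "joint_efforts": joint torques, N m; "tool_pos": TCP position; "tcp_rot": TCP orientation; "ft_force": force on the tool from outside, world axes, zero at the start; "wrist_torque": the same for the moment, N m; "finger_gap": finger opening in mm; "grip_force": force on a finger pad.
Only numpy, scipy, OpenCV 4.12 (cv2) and the standard library are available. Lean on these libraries where they do the work, as an engineer would, in place of code of your own. Each camera call takes 0.05 s, during which the arm holds its last target. There are 200 camera calls.

## Working session

There is one attempt and no reset: what is moved stays moved. The work goes in short steps, Python scripts to look and compute and a shell command to move; the robot and the scene stay as the last step left them, time stands still between calls to the robot, and variables do not carry over. Pictures are saved under pics/ and viewed, at most 10 in all, crops included, and the job is handed in when it is done.

```bash
ls; mkdir -p pics
python3 - <<'E'
from bench import *
import cv2,numpy as np
print(sense())
for n in("scene","top"):
    s=snapshot(n);cv2.imwrite(f"pics/{n}0.png",s["img"][:,:,::-1]);print(n,s["fx"],s["fy"],s["cx"],s["cy"],np.round(s["extrinsics"],3).tolist())
E
```

```text
pics
{'time': 0.0, 'joint_pos': array([-7.76011905e+01,  7.51647247e+00,  8.53295241e+01,  1.51758714e-04,
        8.72619441e+01, -4.89269631e+00]), 'qd': array([ 0.09896026, -0.04603793, -0.03571615,  0.10153656, -0.00020148,
       -0.02418315]), 'joint_efforts': array([ 2.33593317e-03, -5.69399929e+01, -5.00552666e+01, -6.69783572e-05,
        1.46810169e-02, -1.42044149e-05]), 'tool_pos': array([ 178.31591197, -572.6496902 ,  403.62756092]), 'tcp_rot': array([-1.79892466e+02, -9.35726742e-03,  1.72914896e+01]), 'ft_force': array([-0.60033581,  0.22617973, -0.36706444]), 'wrist_torque': array([-0.0234513 , -0.08091224, -0.00771587]), 'grip_force': 0.0, 'finger_gap': 85.4010381544179}
scene 490.9960583193331 490.9960583193331 249.13248206532484 188.71107685602118 [[0.819, 0.493, -0.293, 800.443], [0.574, -0.711, 0.407, -353.449], [-0.008, -0.502, -0.865, 954.809], [0.0, 0.0, 0.0, 1.0]]
top 442.4261493664172 442.4261493664172 259.1762343976304 196.69503728850958 [[0.027, -0.987, 0.158, 377.085], [-0.999, -0.032, -0.028, 18.595], [0.032, -0.157, -0.987, 1137.81], [0.0, 0.0, 0.0, 1.0]]
```

View pics/scene0.png

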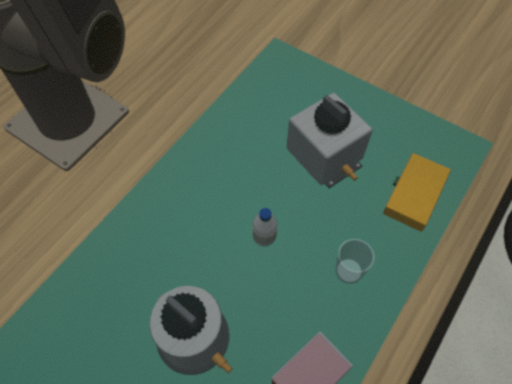

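View pics/top0.png

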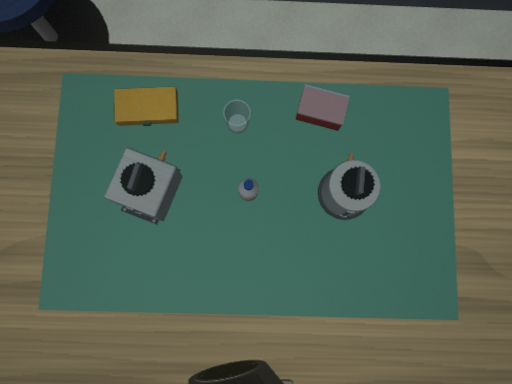

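The square tank is on the robot's left, at about (140,180) in top and (333,115) in scene. The round tank is on the right, at about (358,183) in top.

```bash
cat > h.py <<'E'
import numpy as np,cv2
def ray(s,u,v):
    E=s["extrinsics"];d=E[:3,:3]@[(u-s["cx"])/s["fx"],(v-s["cy"])/s["fy"],1];return E[:3,3],d
def onz(s,u,v,z):
    o,d=ray(s,u,v);return o+d*(z-o[2])/d[2]
E
python3 - <<'E'
from bench import *
from h import *
out=[]
for n,(u,v) in(("top",(140,180)),("scene",(333,115))):
    s=snapshot(n);im=s["img"];g=cv2.cvtColor(im,cv2.COLOR_RGB2GRAY)
    R=30;c=g[v-R:v+R,u-R:u+R]
    m=(c<48).astype(np.uint8)
    k,l,st,ce=cv2.connectedComponentsWithStats(m);
    big=1+np.argmax(st[1:,4]);b=(l==big).astype(np.uint8)
    cn=max(cv2.findContours(b,cv2.RETR_EXTERNAL,cv2.CHAIN_APPROX_NONE)[0],key=cv2.contourArea)
    e=cv2.fitEllipse(cv2.convexHull(cn));print(n,e,[st[big]])
    x,y=e[0][0]+u-R,e[0][1]+v-R
    print("disc@150",onz(s,x,y,150))
    big=cv2.resize(im[v-45:v+45,u-45:u+45,::-1],None,fx=6,fy=6,interpolation=cv2.INTER_CUBIC);out.append(cv2.convertScaleAbs(big,alpha=1.6)[:, :395] if 0 else cv2.resize(cv2.convertScaleAbs(big,alpha=1.6),(400,400)))
cv2.imwrite("pics/c.png",np.hstack(out))
E
```

```text
top ((27.20943260192871, 29.102643966674805), (31.584636688232422, 33.205413818359375), 87.52642059326172) [array([ 11,  14,  34,  32, 688], dtype=int32)]
disc@150 [566.0531541  267.12296949 150.        ]
scene ((28.80580711364746, 31.64902687072754), (32.41245651245117, 34.25624084472656), 105.72234344482422) [array([ 12,  16,  35,  33, 738], dtype=int32)]
disc@150 [569.106683   263.95646611 150.        ]
```

View pics/c.png

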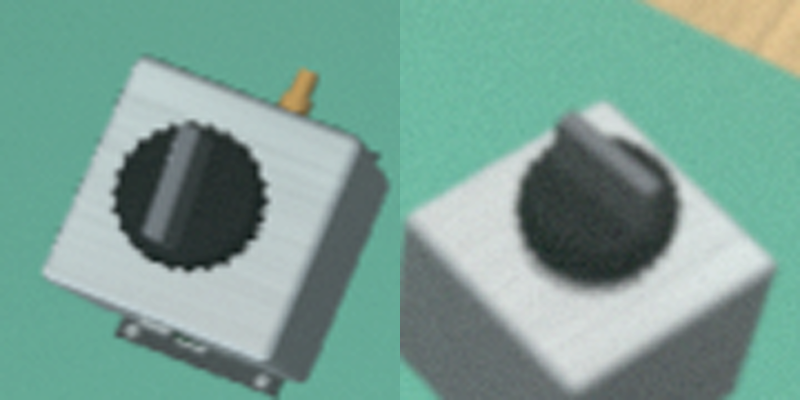

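Top crop: the bar's top edge runs from about (137,163) to (130,189), leaning anticlockwise of the robot's x axis. In the scene crop it runs from about (326,96) to (345,112). The sight glass faces the robot and the outlet faces away.

Run:
```python
from bench import *
from h import *
for n,P in(("top",[(137.3,163.1),(129.9,189)]),("scene",[(325.8,96.5),(345.4,112.1)])):
    s=snapshot(n);a,b=[onz(s,*p,184) for p in P];print(n,(a+b)/2,np.linalg.norm(a-b),np.degrees(np.arctan2((a-b)[1],(a-b)[0])))
s=snapshot("top")
for p in [(140,57),(357,145),(268,362),(43,272)]:print(onz(s,95+p[0]/4.444,135+p[1]/4.444,120))
s=snapshot("wrist");cv2.imwrite("pics/w.png",s["img"][:,:,::-1]);print(s["fx"],s["cx"],s["cy"],np.round(s["extrinsics"],3).tolist(),sense()["tool_pos"])
```

```text
top [566.19737456 266.81121409 184.        ] 59.23080850207791 -11.568534831847302
scene [569.03089561 269.50229124 184.        ] 54.106391416142515 166.48693410382262
[645.66781736 304.82760869 120.        ]
[602.0805273  188.16633214 120.        ]
[485.91943597 227.36741768 120.        ]
[529.20240414 346.15889102 120.        ]
297.3186396354542 260.5336843353401 189.7841300713653 [[0.298, -0.91, -0.288, 251.916], [-0.955, -0.284, -0.09, -549.458], [-0.0, 0.302, -0.953, 374.506], [0.0, 0.0, 0.0, 1.0]] [ 178.35966814 -572.84331355  404.52200316]
```

```bash
R='0.41 -0.46 0 0 0 0 -1'; python3 -m jog '0.41 -0.46 0 0 0 0 -1;0.41 -0.46 0 0 0 0 -1;0.41 -0.46 0 0 0 0 -1;0.41 -0.46 0 0 0 0 -1;0.41 -0.46 0 0 0 0 -1'; python3 -m jog '0.41 -0.46 0 0 0 0 -1;0.41 -0.46 0 0 0 0 -1;0.41 -0.46 0 0 0 0 -1;0.41 -0.46 0 0 0 0 -1;0.41 -0.46 0 0 0 0 -1'
```

```text
time: 1.02
tool_pos: [306.1, -290.5, 404.9]
tcp_rot: [180.0, -0.0, 17.3]
ft_force: [0.7, -0.2, 0.1]
finger_gap: 85.1
grip_force: 0.0
time: 1.65
tool_pos: [433.5, -9.8, 405.2]
tcp_rot: [180.0, -0.1, 17.3]
ft_force: [1.7, -0.4, 0.4]
finger_gap: 85.4
grip_force: 0.0
```

```bash
python3 -m jog '0.42 -0.45 0 0 0 0 -1;0.42 -0.45 0 0 0 0 -1;0.42 -0.45 0 0 0 0 -1;0.42 -0.45 0 0 0 0 -1;0.42 -0.45 0 0 0 0 -1'; python3 -m jog '0 0 0 0 0 0.163 -1;0 0 0 0 0 0.163 -1;0 0 0 0 0 0.163 -1;0 0 0 0 0 0 -1;0 0 0 0 0 0 -1'
python3 - <<'E'
from bench import *
from h import *
s=snapshot("wrist");cv2.imwrite("pics/w1.png",s["img"][:,:,::-1]);t=sense();print(t["tool_pos"],t["joint_pos"])
E=s["extrinsics"]
def proj(p):
    q=np.linalg.inv(E)@[*p,1];th=np.arctan2(np.hypot(q[0],q[1]),q[2]);k=s["fx"]*th/np.hypot(q[0],q[1]);return np.round([s["cx"]+k*q[0],s["cy"]+k*q[1]],1)
a=np.radians(-12);d=30*np.array([np.cos(a),np.sin(a),0])
for c in([567,267,184],):print(proj(c),proj(c+d),proj(c-d))
E
```

```text
time: 2.28
tool_pos: [567.3, 267.5, 404.8]
tcp_rot: [180.0, -0.0, 17.3]
ft_force: [1.3, -0.6, 0.3]
finger_gap: 85.3
grip_force: 0.0
time: 2.9
tool_pos: [566.7, 265.4, 404.7]
tcp_rot: [-180.0, -0.0, -11.8]
ft_force: [0.2, 0.8, -0.4]
finger_gap: 85.4
grip_force: 0.0
[566.72365455 265.38133962 404.72462157] [2.03985498e+01 1.14377639e+01 8.08607787e+01 2.66982803e-03
 8.76999245e+01 1.22271267e+02]
[258.6 212.8] [258.7 170.6] [258.6 250.7]
```

View pics/w1.png

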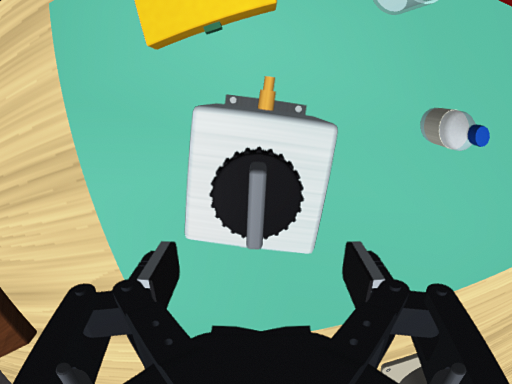

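The wrist view shows the bar from about (258,165) to (255,248), within a few pixels of my prediction. I'll measure it by mask.

Run:
```python
from bench import *
from h import *
s=snapshot("wrist");im=s["img"];g=cv2.cvtColor(im,cv2.COLOR_RGB2GRAY).astype(float)
E=s["extrinsics"]
def wz(u,v,z):
    x,y=u-s["cx"],v-s["cy"];r=np.hypot(x,y);th=r/s["fx"];d=E[:3,:3]@[np.sin(th)*x/r,np.sin(th)*y/r,np.cos(th)];return E[:3,3]+d*(z-E[2,3])/d[2]
print(g[200,240:276].astype(int),g[158:178,257].astype(int),g[240:256,256].astype(int))
c=[]
for v in range(175,236,4):
    r=g[v,242:274];w=np.where(r>65)[0]+242;c.append((w.mean(),v,len(w)))
print([(round(a,1),n) for a,_,n in c])
P=np.array([wz(a,v,184) for a,v,_ in c]);vx,vy,x0,y0=cv2.fitLine(P[:,:2].astype(np.float32),cv2.DIST_HUBER,0,.01,.01).ravel()
print("dir",np.degrees(np.arctan2(vy,vx)),x0,y0)
for u,v in((258,163),(255,248)):print(wz(u,v,184))
```

```text
[ 28  28  28  27  26  25  26  34  89 117 126 134 142 138 136 137 137 135
 134 134 133 126 114 101  80  31  24  25  26  26  26  26  25  27  25  25] [ 27  27  26  31  42  44  45  45  44  45  44  48  66  83  99 114 133 137
 136 136] [130 131 131 131 131 131 130 127 122 148 163 163 161 162 162 164]
[(np.float64(257.0), 17), (np.float64(257.0), 17), (np.float64(257.0), 17), (np.float64(257.0), 17), (np.float64(256.5), 16), (np.float64(256.0), 17), (np.float64(256.0), 17), (np.float64(256.0), 17), (np.float64(255.5), 16), (np.float64(255.5), 16), (np.float64(255.5), 16), (np.float64(255.0), 17), (np.float64(255.0), 17), (np.float64(254.5), 16), (np.float64(254.5), 16), (np.float64(257.9), 20)]
dir -14.74746 574.17474 267.40875
[601.45224503 260.10021545 184.        ]
[540.41960961 275.31122178 184.        ]
```

```bash
python3 -m jog '0.006 -0.028 0 0 0 0.045 -1;0 0 0.25 0 0 0 -1;0 0 0.25 0 0 0 -1;0 0 0.217 0 0 0 -1;0 0 0 0 0 0 -1'; python3 -m jog '0 0 0 0 0 0 1;0 0 0 0 0 0 1;0 0 0 0 0 0 1;0 0 0 0 0 0 1;0 0 0 0 0 0 1' 60
```

```text
time: 3.62
tool_pos: [567.1, 267.7, 330.7]
tcp_rot: [179.9, 0.2, -14.7]
ft_force: [-0.2, -0.2, -0.6]
finger_gap: 85.4
grip_force: 0.0
time: 4.25
tool_pos: [568.0, 268.3, 333.7]
tcp_rot: [-179.9, -0.0, -14.7]
ft_force: [-1.5, 1.4, 2.6]
finger_gap: 11.1
grip_force: 62.0
```

```bash
python3 -m jog '0 0 0 0 0 -0.12 1;0 0 0 0 0 -0.12 1;0 0 0 0 0 -0.12 1;0 0 0 0 0 -0.04 1;0 0 0 0 0 0 1'; python3 -c "
from bench import *
t=sense();print(t['wrist_torque'],t['ft_force'])
s=snapshot('top');import cv2;cv2.imwrite('pics/t2.png',cv2.resize(s['img'][135:225,95:185,::-1],(540,540),interpolation=cv2.INTER_CUBIC))"
```

```text
time: 4.88
tool_pos: [568.1, 268.4, 333.7]
tcp_rot: [-180.0, -0.1, 9.2]
ft_force: [-0.3, 4.0, 4.6]
finger_gap: 11.1
grip_force: 62.2
[0.34151525 0.03347724 0.07232172] [-0.26595127  3.98065803  4.61921225]
```

```bash
for i in 1; do python3 -m jog '0 0 0 0 0 -0.03 1;0 0 0 0 0 0 1'; done; python3 -c "
from bench import *
t=sense();print(t['wrist_torque'])"; python3 -m jog '0 0 0 0 0 -0.03 1;0 0 0 0 0 0 1';python3 -c "
from bench import *
t=sense();print(t['wrist_torque'])"
```

```text
time: 5.18
tool_pos: [568.1, 268.3, 333.7]
tcp_rot: [-180.0, -0.1, 11.1]
ft_force: [0.7, 3.2, 5.0]
finger_gap: 10.8
grip_force: 62.4
[ 0.45869781  0.08496062 -0.01055248]
time: 5.42
tool_pos: [568.1, 268.3, 333.7]
tcp_rot: [-180.0, -0.1, 12.9]
ft_force: [-0.8, 3.3, 5.7]
finger_gap: 10.9
grip_force: 62.8
[ 0.47684092 -0.02174008 -0.57781541]
```

Wrist torque shows the stop at yaw of about 12.5°, matching the expected 0.55 rad. Next I ease off slightly and press.

```bash
python3 -m jog '0 0 0 0 0 0.025 1;0 0 0.05 0 0 0 1;0 0 0.05 0 0 0 1;0 0 0 0 0 0 1;0 0 0 0 0 0 1'; python3 -c "
from bench import *
t=sense();print(t['wrist_torque'])"
```

```text
time: 6.05
tool_pos: [568.1, 268.3, 324.5]
tcp_rot: [-180.0, -0.1, 11.4]
ft_force: [-3.5, 2.0, 10.5]
finger_gap: 11.2
grip_force: 63.1
[ 0.20651813  0.54590481 -0.06274184]
```

```bash
python3 -m jog '0 0 0 0 0 -0.155 1;0 0 0 0 0 -0.155 1;0 0 0 0 0 -0.155 1;0 0 0 0 0 -0.155 1;0 0 0 0 0 0 1'; python3 -c "
from bench import *
t=sense();print(t['wrist_torque'],t['joint_pos'])"
```

```text
time: 6.68
tool_pos: [568.1, 268.4, 324.6]
tcp_rot: [180.0, -0.1, 48.7]
ft_force: [-1.9, 1.3, 9.9]
finger_gap: 11.3
grip_force: 63.1
[0.30544528 0.5013155  0.04270508] [2.06044680e+01 1.44922648e+01 8.58011068e+01 2.14451026e-02
 7.96017845e+01 6.18756063e+01]
```

```bash
python3 -m jog '0 0 -0.08 0 0 0 1;0 0 -0.08 0 0 0 1;0 0 0 0 0 0 1;0 0 0 0 0 0 1'; python3 -m jog '0 0 0 0 0 0 -1;0 0 0 0 0 0 -1;0 0 0 0 0 0 -1;0 0 0 0 0 0 -1;0 0 0 0 0 0 -1'; python3 -m jog '0 0 -0.3 0 0 0 -1;0 0 -0.4 0 0 0 -1;0 0 -0.3 0 0 0 -1;0 0 0 0 0 0 -1;0 0 0 0 0 0 -1'
python3 - <<'E'
from bench import *
import cv2
s=snapshot("wrist");cv2.imwrite("pics/w3.png",s["img"][:,:,::-1]);t=sense();print(t["ft_force"],t["finger_gap"])
E
```

```text
time: 7.18
tool_pos: [568.1, 268.3, 339.3]
tcp_rot: [180.0, -0.1, 48.6]
ft_force: [1.3, 3.5, 4.9]
finger_gap: 10.6
grip_force: 62.3
time: 7.8
tool_pos: [567.9, 268.0, 338.9]
tcp_rot: [-180.0, 0.0, 48.5]
ft_force: [-0.4, 0.5, -0.1]
finger_gap: 85.9
grip_force: 0.0
time: 8.43
tool_pos: [567.8, 268.0, 438.1]
tcp_rot: [-180.0, 0.0, 48.6]
ft_force: [0.1, 0.2, -0.9]
finger_gap: 85.5
grip_force: 0.0
[ 0.02672901 -0.41172175  0.37377313] 85.38688840840823
```

View pics/w3.png

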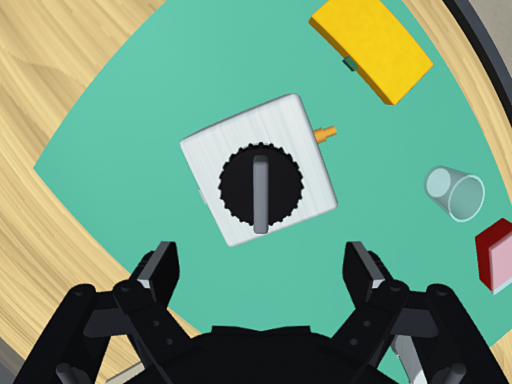

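The cap's bar sits at (261,157)–(261,233), in line with the tool at yaw 48.6°. That is about 1.18 rad, past the stop, and the gripper is clear.

```bash
python3 -c "
from bench import *
print(hand_in())"
```

```text
the job is handed in; nothing more can be done
None
```

I turned the square tank's cap to the first stop, pressed it there, turned it on to about 1.18 rad and let it go, then handed the job in; hand-in returned no verdict, I inferred the spring-up from its upward push rather than measuring the cap's height, and the round cap was never touched.

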